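# Lock the power supply's cover

## Robot

A 6-joint arm with a two-finger parallel gripper is mounted at the origin on the work surface. World frame = base frame: x ahead of the robot, y to its left, z up, the work surface at z = 0. Lengths are in m, angles in rad, forces in N, time in s.
With the tool pointing down it reaches from about 0.25 to 0.775 m from the base axis. Payload 4 kg.
Tool frame: the origin (TCP) lies at the very end of the fingers, on their centre line; the grasp point (between the pads) lies 19 mm behind it (manip.grip_depth is the distance from the TCP to the grasp point, in m); z points along the fingers, y is the line along which they close (so a half turn about z gives the same grasp; the last joint's range is limited). The gripper opens to 94 mm and grips with 3 to 60 N. Pads are 16 mm wide; open, the fingers measure 119 mm over their backs; the gripper's body (75 mm by 177 mm) begins 78 mm behind the grasp point.
Start: joints at [-1.277, 0.087, 1.371, -0, 1.684, -0.103], TCP at [0.213, -0.507, 0.171] pointing down, gripper open.
Joint ranges: [-3.1, 3.1], [-0.76, 2.03], [0.27, 2.55], [-1.08, 4.22], [0.17, 2.65], [-2.57, 2.57]. Speed limits (rad/s): [2.79, 2.79, 3.14, 3.14, 3.14, 3.14].

## Interface

Orientations are given as [roll, pitch, yaw] about the fixed x, y, z axes, in that order (R = Rz(yaw) Ry(pitch) Rx(roll)).
In Python, from plant import manip gives the robot as it stands. The module is installed in compiled form; this text tells all that it offers.
- The arm moves only by the tool step_arm, never from a script. Its argument "increments" is a list that holds one entry, the list of rows, each a list of 4 numbers: the shift along the tool's x, y, z in m, then the turn about the tool's z in degrees. In form: [[[tx, ty, tz, turn], ...]]. A call has 1 to 8 rows; each row is the pose to reach, as a shift and turn from the pose commanded when the call began, along the tool's axes at that moment; what a row does not reach only later rows make up. A row lasts 1/12 s, in which the tool goes at most 41.7 mm and 7.16 degrees, less where a joint would pass 70% of its speed; a pose out of reach is approached as far as the arm can. A call with a gripper value outside its range is refused whole. "grip" is the gripper's target within -1 to 1 (fully open at 1, half-way at 0, shut at -1), set as the call begins (left out, the last holds). The fingers move at their own pace and stop on an object; the grip force is fixed at half the most. Time passes only in rows, so rows that repeat a pose let the fingers close. It gives the time, the measured TCP pose, the force, the opening and the grip force at its end, in the units of the state.
- manip.state(): the state, without advancing time (a new reading comes with each control period).
- manip.get_image(name): name is "side" or "top"; returns a dict with "frame" (384x512x3 uint8, red, green, blue), "z_map" (384x512 float32, m along the optical axis (not along the pixel's ray), 0 where there is no reading), "fx", "fy", "cx", "cy" (pixels), "D" ([k1, k2, p1, p2, k3] as OpenCV has them; the pictures are not rectified), "world_to_cam" (4x4, takes a point from world to camera coordinates). Camera axes: x right, y down, z forward; pixel columns grow to the right and rows downward; lengths in m; the calibration is good to about 2 mm. A picture is of the moment at which its call begins.
- manip.close_job(): hands the job in; it is judged then, once.
Trained networks look in a picture, given as the dict that the camera call returned (one of the last four; its "shot" number tells which), for a name from the list of things; names that differ only in an ending like _2 or _b are one class to them, and where a whole thing is asked for, a point or a joint stands for the part that bears it (a point fixed in the world has none). Each returns a list of dicts, best first, with "conf" (0 to 1); they miss things now and then, are a little off and sometimes report something else, mostly with a low value. They report only what shows in the picture. A call takes as long as a camera call. They do not tell look-alikes from the thing itself.
- manip.trace(query, picture): "region" (384x512 bool, what is visible of it) and "box" ([centre column, centre row, width, height] as shares, 0 to 1, of the picture: columns of its width, rows of its height, round what is visible of it).
- manip.place_of(query, picture): "point" ([column, row] as shares, 0 to 1, of the picture: columns of its width, rows of its height: a listed point, or the origin of a listed thing).
The state is a dict: "t": time; "q": joint angles; "joint_velocities": joint speeds; "joint_torque": joint torques, N m; "ee_pos": TCP position; "orientation": TCP orientation; "contact_force": force on the tool from outside, world axes, zero at the start; "moment": the same for the moment, N m; "grip_width": finger opening in m; "finger_force": force on a finger pad.
Only numpy, scipy, OpenCV 4.12 (cv2) and the standard library are available. Lean on these libraries where they do the work, as an engineer would, in place of code of your own. Each camera call takes 0.05 s, during which the arm holds its last target. There are 200 camera calls.

## Task

The cover on top of the radio's power supply is held by two slotted cam locks, and one of them is still open. Take the flat-blade key from the wooden tool holder, set its blade in the slot of the open lock and turn it clockwise, a quarter turn, until you feel it reach its stop, without forcing it. Then stand the key back upright in an empty hole of the holder, all the way down, and leave the other lock and everything else as they are.

Things in the scene. Friction and masses are not known exactly. Their poses are not given: they have to be found in the camera images.
- key: Flat-blade key, 110 mm long, about 90 g, standing blade down in one of the holder's holes, turned up to 0.4 rad. Origin: centre of the blade's tip edge; z up along the key. Steel blade 16 mm wide (along x), 3.5 mm thick (along y), 16 mm tall, its last 3 to 4 mm tapered to 2 mm; same either way round. Round shank 12 mm across up to 45 mm; collar 34 mm across from 45 to 50 mm, resting on the holder's top.
- key_handle (a point): Middle of the key's black flat handle, 80 mm above the blade's tip, same axes as the key. The handle reaches from 50 to 110 mm above the tip, 30 mm wide (along x) and 18 mm thick (along y): grip it across the 18 mm.
- nut_driver: The other tool in the holder, to be left there: round black handle 24 mm across and 100 mm long overall, with the same collar at 45 to 50 mm. Origin: centre of its lower end.
- holder: Wooden block 64 (x) by 130 (y) by 55 mm (z), fixed to the desk. Origin: centre of its underside.
- holder_hole0 (a point): Centre of the mouth of the hole at the -y end of the holder, on its top face, 55 mm above the desk. Round hole 22 mm across, right through the block, 31 mm from the block's middle.
- holder_hole1 (a point): The same for the hole at the +y end of the holder.
- psu: The power supply, a black case 200 (x) by 270 (y) by 72 mm high, fixed to the desk, with an aluminium cover plate 110 by 210 mm on top, whose upper face is 76 mm above the desk. Its two cam locks stand on the cover, 70 mm either side of its middle along the case's y. Origin: centre of the underside.
- slot_open (a point): Middle of the open lock's slot at its mouth, 9 mm above the cover; z up, x along the slot. Slot 21 mm long, 5.5 mm wide, 6.5 mm deep, closed ends, in a steel head 31 mm across, inside a collar 43 mm across standing 1 mm above the head. It lies roughly along the case's x, the shut lock's along y. The blade has 0.13 rad free play before it drives the head, which stays where left.
- cam_open (a joint): Angle of the open lock's head in its collar, rad: 0 to 0.25 at the start, grows as it is turned clockwise seen from above; hard stop (fully locked, slot along the case's y) at 1.55. Turning takes 0.055 N m at first, 0.08 near the end. Head and collar sit in a rubber bush that gives 0.033 rad per 0.1 N m and springs back, so the stop is felt as a steady rise; over about 0.2 N m is forcing it.
- slot_shut (a point): The same point of the other lock, which is already fully locked. Which lock is at which end of the cover varies.
- cam_shut (a joint): Angle of the other lock's head, rad, about 1.55 = locked. Leave it.
- mug: White mug, 76 mm across, 90 mm high. Origin: centre of its underside.
- battery: Grey battery block 70 by 45 by 59 mm. Origin: centre of its underside.
- meter: Grey hand-held multimeter lying flat, 150 by 78 by 42 mm. Origin: centre of its underside.
- adapter: Small steel plug adapter standing on end, 22 mm across, 34 mm high. Origin: centre of its underside.
Mind the look-alikes: they are no part of the job. What is shaped like the nut_driver but turquoise is not meant.

How it is judged:
On the way, in this order (a step that is already met when the one before it is completed fails the run):
1. the key's blade is down in the open lock's slot (z of key in the frame of slot_open below -0.004 m and horizontal distance between key and slot_open below 0.005 m), for 0.1 s.
2. the open lock has been turned to its stop with the key's blade in its slot (value of joint cam_open above 1.53 rad and z of key in the frame of slot_open below -0.003 m and horizontal distance between key and slot_open below 0.006 m), for 0.1 s.
At the end, for the whole second after the job is handed in: Both locks are at their stops (head angles above 1.53 rad; the stop is at 1.55), the key stands upright (within 0.12 rad) and at rest in a hole of the holder with its collar down on the block (tip lower than 15 mm above the desk), and the nut driver still stands in its own hole (value of joint each of cam_open, cam_shut above 1.53 rad and (horizontal distance between key and holder_hole0 below 0.008 m or horizontal distance between key and holder_hole1 below 0.008 m) and height (world z) of each of key, nut_driver below 0.015 m and angle between key's own z axis and vertical below 0.12 rad and linear speed of key below 0.02 m/s and (horizontal distance between nut_driver and holder_hole0 below 0.008 m or horizontal distance between nut_driver and holder_hole1 below 0.008 m)); the robot touches nothing.
It fails at once if the key presses or twists the open lock with more than 40 N in all (about 0.25 N m) (contact force between key and lock_open above 40 N).
It fails at once if the key presses on the power supply's case or cover with more than 25 N (contact force between key and psu above 25 N).
It fails at once if the robot itself touches the open lock (contact force between any of the fingers, the arm and lock_open above 1 N).
It fails at once if the other lock is touched with more than 5 N (contact force between anything else and lock_shut above 5 N).
It fails at once if another thing on the desk is moved by more than 15 mm (distance of any of nut_driver, mug, battery, meter, adapter from where it was at the start of the episode above 0.015 m).
It also fails if it takes over 70 s, if anything falls off the work surface, if the arm or the gripper's body presses on something with over 40 N, if the wrist force passes 120 N, or if a joint passes its speed limit or range.

## Working session

There is one attempt and no reset: what is moved stays moved. The work goes in short steps, Python scripts to look and compute and a tool call to move; the robot and the scene stay as the last step left them, time stands still between calls to the robot, and variables do not carry over. Pictures are saved under pics/ and viewed, at most 10 in all, crops included, and the job is handed in when it is done.

Besides the shell and the picture viewer there is one more tool, called after ">>>" as name([rows], argument=value, ...), one row to a line, values as JSON. step_arm: Moves the arm, as the interface text tells. Its arguments: {"type":"object","properties":{"increments":{"type":"array","items":{"type":"array","items":{"type":"array","items":{"type":"number"}}}},"grip":{"type":"number"}},"required":["increments"]}

```bash
mkdir -p pics
cat > h.py <<'E'
import numpy as np, cv2
from plant import manip
def ray(im,u,v):
    K=np.array([[im['fx'],0,im['cx']],[0,im['fy'],im['cy']],[0,0,1.]])
    p=cv2.undistortPoints(np.array([[[u,v]]],float),K,np.array(im['D'],float))[0,0]
    T=np.linalg.inv(np.array(im['world_to_cam'])); d=T[:3,:3]@np.array([p[0],p[1],1.]); return T[:3,3],d
def atz(im,u,v,z):
    o,d=ray(im,u,v); return o+d*(z-o[2])/d[2]
def proj(im,P):
    W=np.array(im['world_to_cam']);K=np.array([[im['fx'],0,im['cx']],[0,im['fy'],im['cy']],[0,0,1.]])
    return cv2.projectPoints(np.array(P,float).reshape(-1,3),cv2.Rodrigues(W[:3,:3])[0],W[:3,3],K,np.array(im['D'],float))[0][:,0]
def cloud(im,mask):
    v,u=np.nonzero(mask&(im['z_map']>0)); K=np.array([[im['fx'],0,im['cx']],[0,im['fy'],im['cy']],[0,0,1.]])
    p=cv2.undistortPoints(np.stack([u,v],1)[:,None].astype(float),K,np.array(im['D'],float))[:,0]
    z=im['z_map'][v,u][:,None]; T=np.linalg.inv(np.array(im['world_to_cam']))
    return np.hstack([p*z,z])@T[:3,:3].T+T[:3,3]
def save(im,n,box=None,s=1):
    f=im['frame'][:,:,::-1]
    if box: f=f[box[1]:box[3],box[0]:box[2]]
    cv2.imwrite('pics/'+n,cv2.resize(f,None,fx=s,fy=s,interpolation=cv2.INTER_CUBIC))
E
python3 - <<'E'
from h import *
ims={n:manip.get_image(n) for n in('top','side')}
H={'key':0,'key_handle':.08,'nut_driver':0.005,'holder':0,'holder_hole0':.055,'holder_hole1':.055,'psu':0,'slot_open':.085,'slot_shut':.085}
for n,im in ims.items():
    print(n,np.linalg.inv(im['world_to_cam'])[:3,3].round(3),im['fx'])
    for q,z in H.items():
        for r in manip.place_of(q,im)[:3]:
            u,v=r['point'][0]*512,r['point'][1]*384
            print(q,round(r['conf'],2),round(u,1),round(v,1),atz(im,u,v,z).round(4))
a=np.vstack([ims['top']['frame'],ims['side']['frame']])
cv2.imwrite('pics/a.png',cv2.resize(a[:,:,::-1],(400,600),interpolation=cv2.INTER_AREA))
save(ims['top'],'top.png',s=1.5)
save(ims['side'],'side.png',s=1.5)
print(manip.state())
E
```

```text
top [0.351 0.018 1.67 ] 493.83913214021635
key 0.72 290.9 197.7 [ 0.6071 -0.1222  0.    ]
key 0.39 169.6 224.7 [0.5044 0.2881 0.    ]
key_handle 0.63 167.3 222.0 [0.5057 0.2828 0.08  ]
nut_driver 0.61 146.5 255.0 [0.4003 0.3597 0.005 ]
nut_driver 0.54 127.1 207.5 [0.5589 0.4343 0.005 ]
nut_driver 0.41 155.3 221.0 [0.5154 0.3362 0.005 ]
holder 0.58 164.5 221.7 [0.5143 0.3058 0.    ]
holder_hole0 0.95 169.1 223.9 [0.5019 0.2808 0.055 ]
holder_hole0 0.63 152.1 218.5 [0.5184 0.3374 0.055 ]
holder_hole1 0.95 169.1 223.9 [0.5019 0.2808 0.055 ]
holder_hole1 0.63 152.1 218.5 [0.5184 0.3374 0.055 ]
psu 0.55 291.3 201.1 [ 0.5953 -0.1236  0.    ]
slot_open 0.3 317.3 198.4 [ 0.5937 -0.201   0.085 ]
slot_shut 0.6 316.8 191.8 [ 0.6155 -0.1994  0.085 ]
side [0.234 1.027 0.956] 407.6655869752213
key 0.68 242.8 266.1 [0.5205 0.2736 0.    ]
key_handle 0.53 242.8 247.2 [0.5207 0.2704 0.08  ]
nut_driver 0.66 272.9 299.0 [0.3994 0.3606 0.005 ]
nut_driver 0.61 238.5 281.5 [0.511  0.3354 0.005 ]
nut_driver 0.48 207.1 305.6 [0.5633 0.4399 0.005 ]
holder 0.69 241.3 276.3 [0.5113 0.3112 0.    ]
holder_hole0 0
[... 391 characters left out ...]
  0.085 ]
{'t': 1.0, 'q': array([-1.27709978e+00,  8.71592503e-02,  1.37071353e+00, -3.67967505e-05,
        1.68358209e+00, -1.03106518e-01]), 'joint_velocities': array([ 0.00117842, -0.00028665,  0.00019794,  0.00095012, -0.00079982,
       -0.00048771]), 'joint_torque': array([ 3.73038674e-04, -3.40052962e+01, -3.02607501e+01,  7.18396506e-02,
        2.37570761e-02,  1.38904227e-06]), 'ee_pos': array([ 0.21254483, -0.50729414,  0.1705213 ]), 'orientation': array([3.14145937e+00, 5.05490059e-05, 3.96798914e-01]), 'contact_force': array([-0.28027934, -0.33092659,  0.65983929]), 'moment': array([ 0.06323522, -0.01613165, -0.00721169]), 'finger_force': 0.0, 'grip_width': 0.09365432304356848}
```

View pics/top.png

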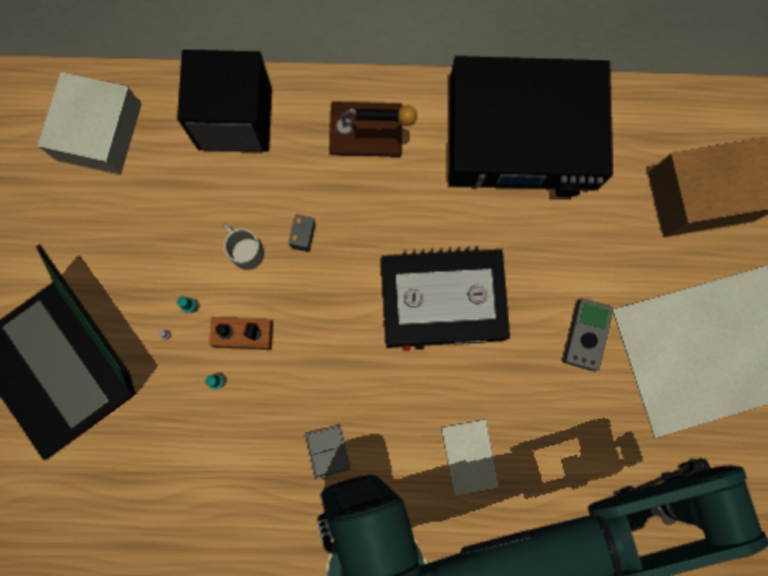

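View pics/side.png

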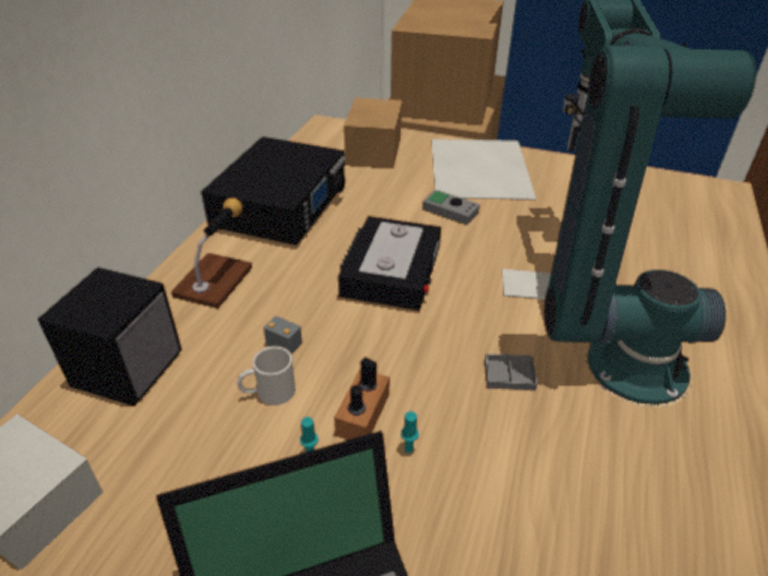

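Top view (pixels in the 768-wide picture): the holder is at (240,333). The rectangular black handle at (252,331) fits the key, and the round one at (222,331) fits the nut_driver. The turquoise look-alikes are at (187,303) and (215,380). The slot at (413,297) seems to lie along x, so that is the open lock. The one at (478,294) lies along y, so it is shut. I'll confirm this in an enlarged crop.

Run:
```python
from h import *
im=manip.get_image('top')
f=im['frame'][:,:,::-1]
a=cv2.resize(f[180:215,255:340],(765,315),interpolation=cv2.INTER_CUBIC); b=cv2.resize(f[205:240,135:190],(440,280),interpolation=cv2.INTER_CUBIC)
c=np.zeros((600,765,3),np.uint8); c[:315]=a; c[315:595,:440]=b
cv2.imwrite('pics/crop.png',np.clip(c*1.6,0,255).astype(np.uint8))
m=np.zeros((384,512),bool); m[205:240,135:190]=1
P=cloud(im,m)
for lo,hi,n in((.09,.125,'tops'),(.045,.062,'block')):
    Q=P[(P[:,2]>lo)&(P[:,2]<hi)]
    for s in ((Q[Q[:,1]<.308],Q[Q[:,1]>=.308]) if n=='tops' else (Q,)):
        print(n,len(s),s.mean(0).round(4),cv2.minAreaRect((s[:,:2]*1000).astype(np.float32)))
m[:]=0; m[165:235,250:345]=1; P=cloud(im,m); 
c=P[(P[:,2]>.065)&(P[:,2]<.095)]; print('case',len(c),cv2.minAreaRect((c[:,:2]*1000).astype(np.float32)),np.median(c[:,2]))
h=c[c[:,2]>.0805]; 
for s in (h[h[:,1]<-.13],h[h[:,1]>=-.13]): print('lock',len(s),s.mean(0).round(4),cv2.minEnclosingCircle((s[:,:2]*1000).astype(np.float32)))
```

```text
tops 68 [0.5094 0.2815 0.1142] ((509.8404235839844, 283.4516296386719), (19.56341552734375, 28.886459350585938), 79.89220428466797)
tops 50 [0.5108 0.3439 0.1065] ((510.6343078613281, 344.8303527832031), (20.736164093017578, 22.33063507080078), 16.830326080322266)
block 609 [0.5101 0.3135 0.0544] ((511.0857849121094, 314.7618408203125), (131.44044494628906, 64.7662582397461), 89.21125793457031)
case 4811 ((603.5546875, -133.30755615234375), (211.5430145263672, 270.57769775390625), 4.613457679748535) 0.07337095434395868
lock 203 [ 0.6026 -0.195   0.0838] ((596.6307373046875, -209.9981689453125), 103.97543334960938)
lock 194 [ 0.5943 -0.068   0.084 ] ((600.5052490234375, -75.22130584716797), 88.76040649414062)
```

View pics/crop.png

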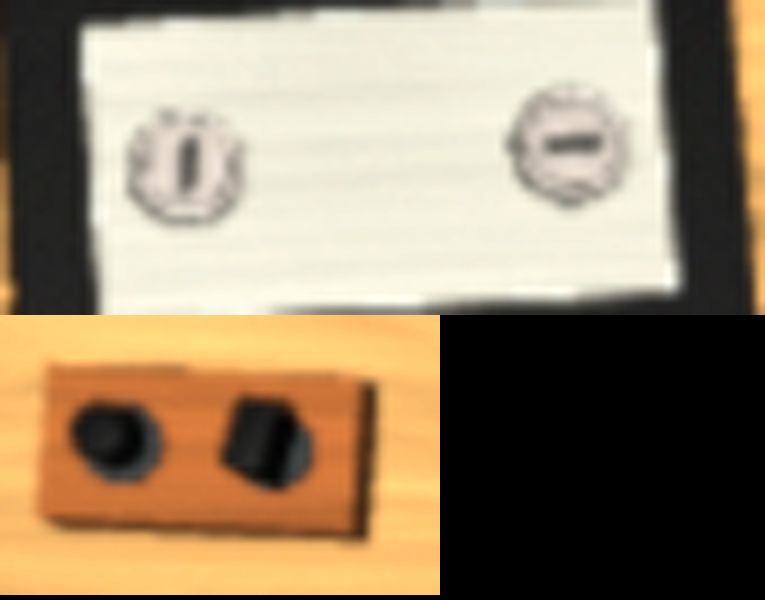

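The crop confirms it: the left lock, slot at crop (189,163), lies along x and is open. The right one at (571,143) is shut. The key is the rectangular handle at (262,445), turned about -10°. I'll start moving with the yaw near +170°, so the wrist has room for the clockwise turn.

>>> step_arm([
  [[0.0,0.0,-0.04,0],[0.22,-0.23,-0.08,-50],[0.22,-0.23,-0.08,-50],[0.22,-0.23,-0.08,-50],[0.22,-0.23,-0.08,-50],[0.22,-0.23,-0.08,-50],[0.22,-0.23,-0.08,-50],[0.22,-0.23,-0.08,-50]],
], grip=-0.06)

```text
t: 1.72
ee_pos: [0.3164, -0.2353, 0.2473]
orientation: [3.141, 0.0, 1.275]
contact_force: [1.0, -0.3, 0.9]
grip_width: 0.0456
finger_force: 0.0
```

```bash
cat >> h.py <<'E'
def togo(x,y,z,yawdeg):
    s=manip.state(); p=s['ee_pos']; w=s['orientation'][2]; d=np.array([x,y,z])-p
    t=-(yawdeg-np.degrees(w)); t=(t+180)%360-180
    c,n=np.cos(w),np.sin(w)
    print('pos',p.round(4),'rpy',np.degrees(s['orientation']).round(2),'t',round(s['t'],2),'grip',round(s['grip_width'],4),round(s['finger_force'],1),'F',np.round(s['contact_force'],1),'M',np.round(s['moment'],3),'q6',round(s['q'][5],2))
    print('TOGO',(d[0]*c+d[1]*n).round(4),(d[0]*n-d[1]*c).round(4),(-d[2]).round(4),round(t,1))
def slots(im,uv):
    # dark-slot PCA in an upsampled crop
    K=12; r=7
    for u,v in uv:
        u0,v0=int(u)-r,int(v)-r
        g=cv2.cvtColor(im['frame'],cv2.COLOR_RGB2GRAY)[v0:v0+2*r+1,u0:u0+2*r+1]
        G=cv2.resize(g,None,fx=K,fy=K,interpolation=cv2.INTER_CUBIC).astype(float)
        yy,xx=np.mgrid[:G.shape[0],:G.shape[1]]; rr=np.hypot(xx-(u-u0+.5)*K,yy-(v-v0+.5)*K)
        lo=G[rr<3.3*K]; th=(lo.min()+np.median(lo))/2
        m=(G<th)&(rr<3.8*K); y,x=np.nonzero(m)
        P=np.array([atz(im,(a+.5)/K-.5+u0,(b+.5)/K-.5+v0,.085)[:2] for a,b in zip(x[::5],y[::5])])
        c=P.mean(0); w,V=np.linalg.eigh(np.cov((P-c).T)); d=V[:,1]
        print('slot px',(x.mean()+.5)/K-.5+u0,(y.mean()+.5)/K-.5+v0,'xy',c.round(4),'yaw',np.degrees(np.arctan(d[1]/d[0])).round(1),'sd',np.sqrt(w).round(4))
E
python3 - <<'E'
from h import *
im=manip.get_image('top'); slots(im,[(275.6,197.7),(318,195.4)])
im['frame'].shape
m=np.zeros((384,512),bool); m[165:235,250:345]=1
g=im['frame'].min(2); P=cloud(im,m&(g>110)); 
c=P[(P[:,2]>.070)&(P[:,2]<.080)]; r=cv2.minAreaRect((c[:,:2]*1000).astype(np.float32));print('plate',len(c),r,c.mean(0))
for q in('slot_open','slot_shut','holder_hole0'):
    print(q,[(round(a['conf'],2),np.round(np.array(a['point'])*[512,384],1)) for a in manip.place_of(q,im)])
togo(.51,.2836,.18,170)
E
```

```text
slot px 275.4840626688277 197.73912749864937 xy [ 0.5927 -0.065 ] yaw -3.5 sd [0.0016 0.0047]
slot px 318.3396196613596 195.49706216830933 xy [ 0.6034 -0.2043] yaw -84.2 sd [0.0015 0.0053]
plate 1492 ((598.41357421875, -134.20556640625), (108.97369384765625, 208.34268188476562), 4.6964111328125) [ 0.59743143 -0.13441122  0.07527762]
slot_open []
slot_shut [(0.4, array([319.3, 193.9]))]
holder_hole0 [(0.8, array([168.2, 218.6])), (0.64, array([149.1, 220.9])), (0.23, array([165.2, 223.2]))]
pos [ 0.3167 -0.2367  0.2474] rpy [1.7992e+02 9.0000e-02 7.2830e+01] t 1.92 grip 0.0443 0.0 F [-1.4 -0.1 -1.2] M [-0.045 -0.042  0.074] q6 -0.49
TOGO 0.5541 0.0312 0.0674 -97.2
```

>>> step_arm([
  [[0.28,0.016,0,-50],[0.28,0.016,0,-50],[0.28,0.016,0,-50],[0.28,0.016,0,-50],[0.28,0.016,0,-50],[0.28,0.016,0,-50],[0.28,0.016,0,-50],[0.28,0.016,0,-50]],
])

```text
t: 2.58
ee_pos: [0.4159, 0.0282, 0.2456]
orientation: [-3.141, -0.002, 2.149]
contact_force: [-0.4, 0.2, -0.8]
grip_width: 0.044
finger_force: 0.0
```

Run:
```python
from h import *
togo(.51,.2836,.2,170)
```

```text
pos [0.4159 0.0282 0.2456] rpy [-1.7997e+02 -1.4000e-01  1.2312e+02] t 2.58 grip 0.044 0.0 F [-0.4  0.2 -0.8] M [-0.047 -0.125 -0.052] q6 -0.65
TOGO 0.1625 0.2184 0.0456 -46.9
```

>>> step_arm([
  [[0.162,0.218,0.03,-47],[0.162,0.218,0.03,-47],[0.162,0.218,0.03,-47],[0.162,0.218,0.03,-47],[0.162,0.218,0.03,-47],[0.162,0.218,0.03,-47],[0.162,0.218,0.03,-47],[0.162,0.218,0.03,-47]],
])

```text
t: 3.25
ee_pos: [0.512, 0.2807, 0.213]
orientation: [-3.139, -0.004, 2.963]
contact_force: [0.1, -0.8, 0.3]
grip_width: 0.0445
finger_force: 0.0
```

Run:
```python
from h import *
s=manip.get_image('side')
m=np.zeros((384,512),bool); m[235:295,220:265]=1
P=cloud(s,m)
Q=P[(P[:,2]>.062)&(P[:,2]<.125)&(P[:,1]<.315)&(P[:,1]>.25)]; print(len(Q),Q.mean(0),cv2.minAreaRect((Q[:,:2]*1000).astype(np.float32)))
save(s,'s2.png',(190,200,290,300),6)
togo(.51,.2836,.08,170)
```

```text
198 [0.50795446 0.28731904 0.09695008] ((510.207275390625, 284.5130310058594), (20.9473876953125, 30.57956314086914), 72.2933120727539)
pos [0.5116 0.2787 0.214 ] rpy [-179.81   -0.19  169.57] t 3.3 grip 0.0441 0.0 F [-0.5 -0.5  0.2] M [ 0.041 -0.199 -0.006] q6 -0.99
TOGO 0.0025 0.0045 0.134 -0.4
```

View pics/s2.png

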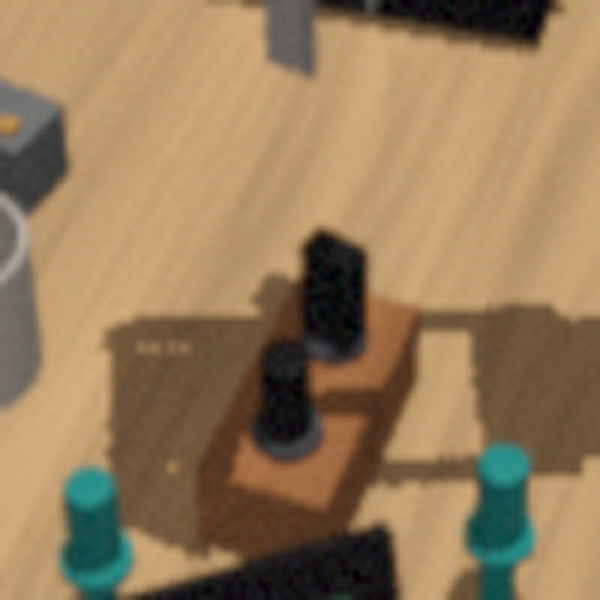

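The side view shows the flat key handle at (335,295), the round nut driver at (285,395), and a finger above at (290,40). The two cameras agree on the key at (0.510, 0.284), with a yaw of -10 to -18°. Descending.

>>> step_arm([
  [[0.0,0.0,0.0,2],[0.003,0.005,0.04,3],[0.003,0.005,0.075,3],[0.003,0.005,0.105,3],[0.003,0.005,0.13,3],[0.003,0.005,0.142,3],[0.003,0.005,0.142,3],[0.003,0.005,0.142,3]],
])

```text
t: 3.97
ee_pos: [0.5091, 0.2835, 0.0754]
orientation: [-3.141, 0.0, 2.907]
contact_force: [0.4, -0.3, -0.3]
grip_width: 0.0438
finger_force: 0.0
```

Run:
```python
from h import *
togo(.51,.284,.072,167)
```

```text
pos [0.5091 0.2835 0.0754] rpy [-1.7998e+02  2.0000e-02  1.6655e+02] t 3.97 grip 0.0438 0.0 F [ 0.4 -0.3 -0.3] M [ 0.045 -0.127  0.033] q6 -0.92
TOGO -0.0008 0.0007 0.0034 -0.5
```

Close on the handle.

>>> step_arm([
  [[0,0,0.003,0],[0,0,0.003,0],[0,0,0.003,0],[0,0,0.003,0],[0,0,0.003,0],[0,0,0.003,0],[0,0,0.003,0]],
], grip=-1)

```text
t: 4.55
ee_pos: [0.5089, 0.2854, 0.0729]
orientation: [3.141, 0.002, 2.91]
contact_force: [-0.2, -1.4, 3.8]
grip_width: 0.0177
finger_force: 29.7
```

Run:
```python
from h import *
togo(.51,.284,.072,167)
```

```text
pos [0.5089 0.2854 0.0729] rpy [1.7995e+02 1.0000e-01 1.6675e+02] t 4.55 grip 0.0177 29.7 F [-0.2 -1.4  3.8] M [-0.029 -0.134 -0.056] q6 -0.93
TOGO -0.0014 -0.0011 0.0009 -0.3
```

>>> step_arm([
  [[0,0,-0.02,0],[0,0,-0.05,0],[0,0,-0.09,0],[0,0,-0.12,0],[0,0,-0.14,0],[0,0,-0.14,0]],
])

```text
t: 5.05
ee_pos: [0.5105, 0.2864, 0.2177]
orientation: [3.135, 0.008, 2.91]
contact_force: [0.8, 0.3, -0.2]
grip_width: 0.018
finger_force: 29.7
```

Run:
```python
from h import *
togo(.5927,-.065,.2,176.5)
```

```text
pos [0.5105 0.2864 0.2177] rpy [179.64   0.46 166.75] t 5.05 grip 0.018 29.7 F [ 0.8  0.3 -0.2] M [ 0.04  -0.187 -0.018] q6 -0.93
TOGO -0.1606 -0.3232 0.0177 -9.7
```

>>> step_arm([
  [[-0.04,-0.08,0,-2],[-0.08,-0.16,0,-5],[-0.11,-0.22,0,-8],[-0.135,-0.27,0,-10],[-0.15,-0.3,0,-10],[-0.16,-0.323,0,-10],[-0.16,-0.323,0,-10],[-0.16,-0.323,0,-10]],
])

```text
t: 5.72
ee_pos: [0.583, -0.0412, 0.209]
orientation: [3.141, -0.004, 3.085]
contact_force: [1.3, 0.0, 0.1]
grip_width: 0.0181
finger_force: 29.7
```

Run:
```python
from h import *
s=manip.get_image('side'); 
save(s,'s3.png',(215,110,305,200),6.6)
togo(.5927,-.065,.2,176.5)
st=manip.state(); p=st['ee_pos']
for z in (.063,.013,0): print('expect tip/collar px', z, proj(s,[[p[0],p[1],p[2]-z]]).round(1))
print('slot px',proj(s,[[.5927,-.065,.085]]).round(1), proj(s,[[.6034,-.2043,.085]]).round(1))
for q in('key','slot_open','slot_shut','key_handle'): print(q,[(round(a['conf'],2),(np.array(a['point'])*[512,384]).round(1)) for a in manip.place_of(q,s)[:3]])
```

```text
pos [ 0.5842 -0.05    0.208 ] rpy [-179.61   -0.2   176.24] t 5.77 grip 0.0176 29.7 F [ 1.5 -3.6 -1.5] M [-0.189 -0.264  0.025] q6 -1.68
TOGO -0.0095 -0.0144 0.008 -0.3
expect tip/collar px 0.063 [[257.5 163.8]]
expect tip/collar px 0.013 [[257.7 151.6]]
expect tip/collar px 0 [[257.7 148.3]]
slot px [[256.3 174.8]] [[265.4 153.3]]
key [(0.68, array([255.2, 162.3]))]
slot_open [(0.51, array([257.9, 173.2]))]
slot_shut [(0.41, array([265.9, 151.7]))]
key_handle [(0.63, array([242.5, 276.3])), (0.43, array([251.6, 143.2]))]
```

View pics/s3.png

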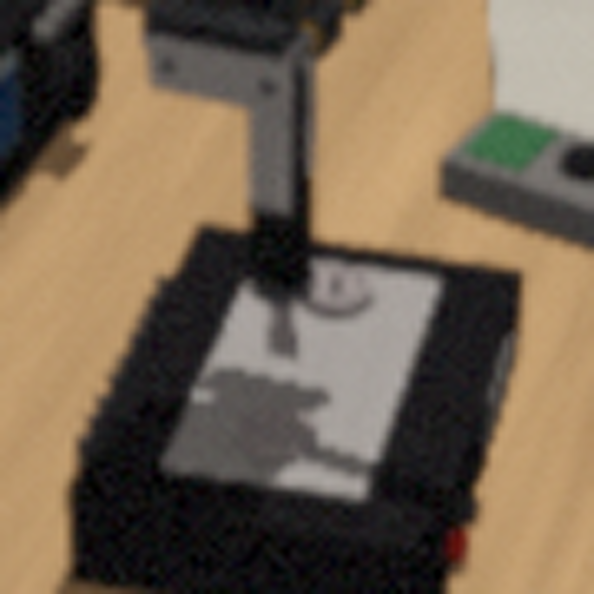

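>>> step_arm([
  [[-0.004,-0.007,0.01,0],[-0.008,-0.014,0.03,0],[-0.008,-0.014,0.045,0],[-0.008,-0.014,0.045,0],[-0.008,-0.014,0.045,0],[-0.008,-0.014,0.045,0]],
])

```text
t: 6.47
ee_pos: [0.5914, -0.053, 0.1674]
orientation: [-3.141, 0.001, 3.086]
contact_force: [-0.2, 0.2, -0.8]
grip_width: 0.0178
finger_force: 29.7
```

Run:
```python
from h import *
s=manip.get_image('side'); t=manip.get_image('top')
f=lambda im,b,k:cv2.resize(im['frame'][b[1]:b[3],b[0]:b[2],::-1],None,fx=k,fy=k,interpolation=cv2.INTER_CUBIC)
a=f(s,(236,150,286,190),15)
cv2.imwrite('pics/s4.png',np.clip(a*1.5,0,255).astype(np.uint8))
togo(.5925,-.0645,.153,176.5)
p=manip.state()['ee_pos']
for z in (.063,.047,.018,.013): print(z, (proj(s,[[p[0],p[1],p[2]-z]])[0]-[236,150])*15)
print('slot',(proj(s,[[.5927,-.065,.085]])[0]-[236,150])*15)
```

```text
pos [ 0.5919 -0.0534  0.1684] rpy [-1.7998e+02  1.6000e-01  1.7680e+02] t 6.57 grip 0.0182 29.7 F [ 0.8  0.2 -1. ] M [ 0.1   -0.097  0.033] q6 -1.7
TOGO -0.0013 -0.011 0.0154 0.3
0.063 [293.23380116 331.13681842]
0.047 [293.89150429 275.50726266]
0.018 [295.10807361 172.61706752]
0.013 [295.32108834 154.60276815]
slot [304.86148473 372.03249603]
```

View pics/s4.png

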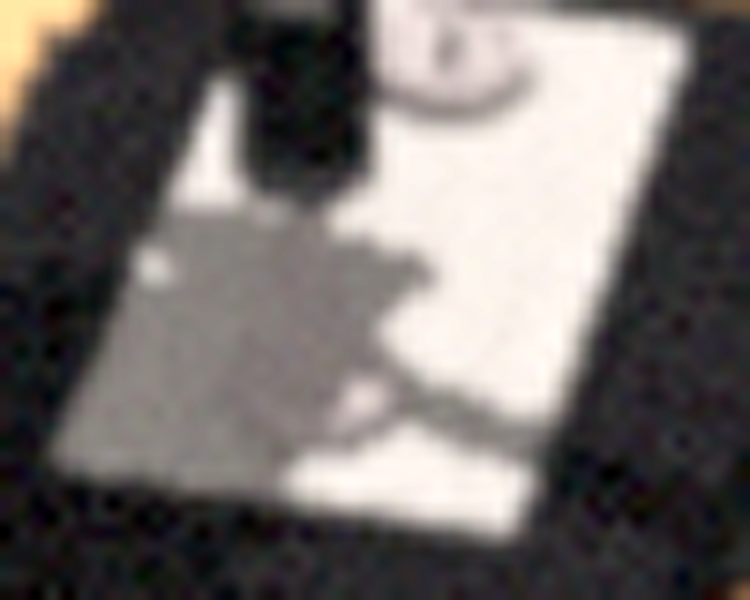

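The side crop shows the collar at (305,190), about 10 px right of its projection. The shut lock's slot at (450,45) is off by the same 9 px. So the camera's bias is common to both, and the TCP frame agrees with my slot estimate. Moving in.

>>> step_arm([
  [[-0.001,-0.004,0.0,0],[-0.001,-0.008,0.005,0.3],[-0.001,-0.011,0.01,0.3],[-0.001,-0.011,0.012,0.3],[-0.001,-0.011,0.012,0.3],[-0.001,-0.011,0.012,0.3],[-0.001,-0.011,0.012,0.3]],
])

```text
t: 7.15
ee_pos: [0.5915, -0.065, 0.1548]
orientation: [3.142, -0.0, 3.079]
contact_force: [-0.7, 0.3, -0.7]
grip_width: 0.0178
finger_force: 29.7
```

Run:
```python
from h import *
togo(.5925,-.0645,.150,176.5)
```

```text
pos [ 0.5915 -0.065   0.1548] rpy [180.    -0.   176.43] t 7.15 grip 0.0178 29.7 F [-0.7  0.3 -0.7] M [ 0.012 -0.082  0.024] q6 -1.71
TOGO -0.001 0.0005 0.0048 -0.1
```

>>> step_arm([
  [[-0.001,0,0.002,0],[-0.001,0,0.004,0],[-0.001,0,0.006,0],[-0.001,0,0.0075,0],[-0.001,0,0.009,0],[-0.001,0,0.009,0],[-0.001,0,0.009,0]],
])

```text
t: 7.73
ee_pos: [0.5929, -0.065, 0.1471]
orientation: [-3.141, 0.002, 3.079]
contact_force: [-0.2, 0.2, 3.7]
grip_width: 0.0177
finger_force: 29.7
```

Run:
```python
from h import *
togo(.5925,-.0645,.1415,176.5)
```

```text
pos [ 0.5929 -0.065   0.1471] rpy [-1.7999e+02  1.1000e-01  1.7644e+02] t 7.73 grip 0.0177 29.7 F [-0.2  0.2  3.7] M [ 0.138 -0.022 -0.035] q6 -1.71
TOGO 0.0005 0.0005 0.0056 -0.1
```

Light contact on the head top, not in the slot yet. I'll slide gently across the slot, first towards +y.

>>> step_arm([
  [[0,0.0004,0,0],[0,0.0008,0,0],[0,0.0012,0,0],[0,0.0016,0,0],[0,0.002,0,0],[0,0.0024,0,0],[0,0.0024,0,0]],
])

```text
t: 8.32
ee_pos: [0.5931, -0.0638, 0.147]
orientation: [-3.139, 0.002, 3.079]
contact_force: [-0.8, -1.9, 4.6]
grip_width: 0.0179
finger_force: 30.0
```

Run:
```python
from h import *
togo(.5925,-.0645,.1415,176.5)
```

```text
pos [ 0.5931 -0.0638  0.147 ] rpy [-1.7985e+02  1.2000e-01  1.7640e+02] t 8.32 grip 0.0179 30.0 F [-0.8 -1.9  4.6] M [-0.406  0.009 -0.05 ] q6 -1.71
TOGO 0.0006 -0.0007 0.0055 -0.1
```

>>> step_arm([
  [[0,0.0005,0,0],[0,0.001,0,0],[0,0.0015,0,0],[0,0.002,0,0],[0,0.002,0,0]],
])

```text
t: 8.73
ee_pos: [0.5932, -0.0627, 0.1469]
orientation: [-3.137, 0.002, 3.078]
contact_force: [-1.2, -3.6, 6.0]
grip_width: 0.018
finger_force: 30.3
```

Run:
```python
from h import *
togo(.5925,-.0645,.1415,176.5)
```

```text
pos [ 0.5932 -0.0627  0.1469] rpy [-1.7976e+02  1.1000e-01  1.7637e+02] t 8.73 grip 0.018 30.3 F [-1.2 -3.6  6. ] M [-1.022  0.028 -0.03 ] q6 -1.71
TOGO 0.0006 -0.0018 0.0054 -0.1
```

>>> step_arm([
  [[0,-0.001,0,0],[0,-0.002,0,0],[0,-0.003,0,0],[0,-0.004,0,0],[0,-0.004,0,0]],
])

```text
t: 9.15
ee_pos: [0.593, -0.0648, 0.147]
orientation: [-3.141, 0.002, 3.079]
contact_force: [-0.8, -1.2, 5.7]
grip_width: 0.0182
finger_force: 29.8
```

>>> step_arm([
  [[0,-0.0005,0,0],[0,-0.001,0,0],[0,-0.0015,0,0],[0,-0.002,0,0],[0,-0.002,0,0]],
])

```text
t: 9.57
ee_pos: [0.593, -0.0656, 0.147]
orientation: [3.14, 0.002, 3.08]
contact_force: [-0.5, 1.5, 5.1]
grip_width: 0.0177
finger_force: 29.6
```

>>> step_arm([
  [[0,-0.0005,0,0],[0,-0.001,0,0],[0,-0.0015,0,0],[0,-0.002,0,0],[0,-0.002,0,0]],
])

```text
t: 9.98
ee_pos: [0.5928, -0.0671, 0.1469]
orientation: [3.139, 0.002, 3.08]
contact_force: [-0.4, 2.8, 7.0]
grip_width: 0.0177
finger_force: 29.7
```

Not dropping in. In the camera frame the key sat about 1 mm further in +x than the TCP at grasp, and about 1.4 mm lower in y. That puts the TCP target at about (0.5915, -0.0638). Lift and retry there.

>>> step_arm([
  [[0,0,-0.004,0],[0.001,0.002,-0.004,0],[0.001,0.0048,-0.004,0],[0.001,0.0048,-0.004,0],[0.001,0.0048,-0.002,0],[0.001,0.0048,0,0],[0.001,0.0048,0.001,0],[0.001,0.0048,0.001,0]],
])

```text
t: 10.65
ee_pos: [0.592, -0.0634, 0.1452]
orientation: [3.141, 0.001, 3.08]
contact_force: [-0.1, 0.7, -0.4]
grip_width: 0.018
finger_force: 29.7
```

Run:
```python
from h import *
togo(.5915,-.0638,.1415,176.5)
```

```text
pos [ 0.592  -0.0634  0.1452] rpy [1.7996e+02 8.0000e-02 1.7645e+02] t 10.65 grip 0.018 29.7 F [-0.1  0.7 -0.4] M [ 0.322 -0.208 -0.052] q6 -1.71
TOGO 0.0005 -0.0004 0.0037 -0.1
```

No contact force at 0.1452, so the blade has entered. Going deeper.

>>> step_arm([
  [[0,0,0.001,0],[0,0,0.002,0],[0,0,0.003,0],[0,0,0.004,0],[0,0,0.0045,0],[0,0,0.0045,0]],
])

```text
t: 11.15
ee_pos: [0.5916, -0.0634, 0.1406]
orientation: [3.141, 0.0, 3.08]
contact_force: [0.2, 3.5, 3.3]
grip_width: 0.0175
finger_force: 29.7
```

Run:
```python
from h import *
togo(.5915,-.0638,.1405,176.5)
```

```text
pos [ 0.5916 -0.0634  0.1406] rpy [1.7997e+02 1.0000e-02 1.7645e+02] t 11.15 grip 0.0175 29.7 F [0.2 3.5 3.3] M [ 0.74  -0.103 -0.024] q6 -1.71
TOGO 0.0001 -0.0004 0.0001 -0.1
```

>>> step_arm([
  [[0,0.0005,0,0],[0,0.001,-0.0007,0],[0,0.001,-0.0007,0],[0,0.001,-0.0007,0]],
])

```text
t: 11.48
ee_pos: [0.5915, -0.063, 0.1406]
orientation: [-3.141, -0.001, 3.079]
contact_force: [0.1, 0.9, 0.4]
grip_width: 0.0177
finger_force: 29.7
```

Run:
```python
from h import *
togo(.5915,-.0628,.1405,176.5)
```

```text
pos [ 0.5915 -0.063   0.1406] rpy [-1.7997e+02 -4.0000e-02  1.7643e+02] t 11.48 grip 0.0177 29.7 F [0.1 0.9 0.4] M [ 0.433 -0.111  0.001] q6 -1.71
TOGO -0.0 0.0002 0.0001 -0.1
```

>>> step_arm([
  [[0,0,0,4],[0,0,0,8],[0,0,0,12],[0,0,0,16],[0,0,0,20],[0,0,0,20]],
])

```text
t: 11.98
ee_pos: [0.5921, -0.0626, 0.1407]
orientation: [3.141, 0.001, 2.729]
contact_force: [1.6, 1.6, -0.7]
grip_width: 0.018
finger_force: 29.8
```

Run:
```python
from h import *
togo(.5915,-.0628,.1405,96)
```

```text
pos [ 0.5921 -0.0626  0.1407] rpy [1.7996e+02 4.0000e-02 1.5639e+02] t 11.98 grip 0.018 29.8 F [ 1.6  1.6 -0.7] M [ 0.393 -0.385  0.055] q6 -1.36
TOGO 0.0005 -0.0004 0.0002 60.4
```

Mz is 0.055 N m, the expected turning torque. Continuing.

>>> step_arm([
  [[-0.0003,0.0006,0,4],[-0.0003,0.0006,0,8],[-0.0003,0.0006,0,12],[-0.0003,0.0006,0,16],[-0.0003,0.0006,0,20],[-0.0003,0.0006,0,24],[-0.0003,0.0006,0,24]],
])

```text
t: 12.57
ee_pos: [0.5928, -0.0629, 0.1408]
orientation: [3.141, 0.002, 2.312]
contact_force: [1.4, 1.7, -1.5]
grip_width: 0.0176
finger_force: 29.7
```

Run:
```python
from h import *
togo(.5922,-.0622,.1405,96)
```

```text
pos [ 0.5928 -0.0629  0.1408] rpy [1.7999e+02 9.0000e-02 1.3245e+02] t 12.57 grip 0.0176 29.7 F [ 1.4  1.7 -1.5] M [ 0.181 -0.728  0.049] q6 -0.94
TOGO 0.0009 0.0 0.0003 36.5
```

>>> step_arm([
  [[0,0.0007,0.0003,4],[0,0.0007,0.0003,8],[0,0.0007,0.0003,12],[0,0.0007,0.0003,16],[0,0.0007,0.0003,20],[0,0.0007,0.0003,24],[0,0.0007,0.0003,24]],
])

```text
t: 13.15
ee_pos: [0.5934, -0.0631, 0.1408]
orientation: [3.141, 0.003, 1.894]
contact_force: [2.4, -1.1, -0.8]
grip_width: 0.0175
finger_force: 29.7
```

Run:
```python
from h import *
togo(.5928,-.0622,.1405,96)
```

```text
pos [ 0.5934 -0.0631  0.1408] rpy [1.7995e+02 1.5000e-01 1.0850e+02] t 13.15 grip 0.0175 29.7 F [ 2.4 -1.1 -0.8] M [-0.195 -0.82   0.132] q6 -0.52
TOGO 0.001 -0.0003 0.0003 12.5
```

>>> step_arm([
  [[-0.0006,0.0006,0,0],[-0.0006,0.0006,0,2],[-0.0006,0.0006,0,4],[-0.0006,0.0006,0,4],[-0.0006,0.0006,0,4]],
])

```text
t: 13.57
ee_pos: [0.5936, -0.0629, 0.1408]
orientation: [3.141, 0.001, 1.825]
contact_force: [1.5, -1.6, -1.5]
grip_width: 0.0175
finger_force: 29.7
```

>>> step_arm([
  [[0,0,0,2],[0,0,0,4],[0,0,0,4],[0,0,0,4]],
])

```text
t: 13.9
ee_pos: [0.5935, -0.0628, 0.1408]
orientation: [3.142, 0.001, 1.755]
contact_force: [2.5, -1.5, -1.1]
grip_width: 0.0177
finger_force: 29.8
```

Run:
```python
from h import *
togo(.5928,-.0622,.1405,96)
```

```text
pos [ 0.5935 -0.0628  0.1408] rpy [1.8000e+02 6.0000e-02 1.0054e+02] t 13.9 grip 0.0177 29.8 F [ 2.5 -1.5 -1.1] M [-0.473 -0.788  0.038] q6 -0.38
TOGO 0.0007 -0.0006 0.0003 4.5
```

>>> step_arm([
  [[-0.0002,0.0005,0,2],[-0.0002,0.0005,0,4],[-0.0002,0.0005,0,4],[-0.0002,0.0005,0,4]],
])

```text
t: 14.23
ee_pos: [0.5938, -0.0627, 0.1408]
orientation: [-3.141, 0.001, 1.685]
contact_force: [1.1, -1.9, -1.1]
grip_width: 0.0174
finger_force: 29.8
```

```bash
cat > m.py <<'E'
from h import *
L=[]
for _ in range(4):
    s=manip.state(); L.append([s['moment'][2],s['joint_torque'][5]]+list(s['contact_force'])); manip.get_image('top')
print('Mz,tq6,F',np.round(np.mean(L,0),3),np.round(L,3)[:,:2].tolist()); togo(.5928,-.0622,.1405,96)
E
python3 m.py
```

```text
Mz,tq6,F [ 0.069  0.082  1.124 -2.168 -0.518] [[0.066, 0.105], [0.024, 0.078], [0.091, 0.073], [0.095, 0.071]]
pos [ 0.5937 -0.0626  0.1408] rpy [-1.7998e+02  2.0000e-02  9.6470e+01] t 14.43 grip 0.0176 29.8 F [ 1.5 -2.7 -0.5] M [-0.679 -0.388  0.057] q6 -0.31
TOGO 0.0005 -0.0009 0.0003 0.5
```

>>> step_arm([
  [[-0.0006,0,0,2],[-0.0006,0,0,3],[-0.0006,0,0,3],[-0.0006,0,0,3]],
])

```text
t: 14.77
ee_pos: [0.5939, -0.0629, 0.1407]
orientation: [-3.141, 0.0, 1.632]
contact_force: [1.6, -1.2, -0.8]
grip_width: 0.0178
finger_force: 29.8
```

```bash
python3 m.py
```

```text
Mz,tq6,F [ 0.08   0.083  0.762 -1.932 -0.788] [[0.098, 0.096], [0.089, 0.081], [0.109, 0.078], [0.026, 0.078]]
pos [ 0.5939 -0.0629  0.1407] rpy [-179.99    0.     93.46] t 14.97 grip 0.0175 29.8 F [ 0.1 -1.7 -0.5] M [-0.565 -0.293  0.132] q6 -0.26
TOGO 0.0008 -0.0011 0.0002 -2.5
```

>>> step_arm([
  [[-0.0003,0,0,2],[-0.0003,0,0,3],[-0.0003,0,0,3],[-0.0003,0,0,3]],
])

```text
t: 15.3
ee_pos: [0.594, -0.0632, 0.1407]
orientation: [-3.141, 0.0, 1.579]
contact_force: [0.8, -1.6, -0.0]
grip_width: 0.0178
finger_force: 29.8
```

```bash
python3 m.py
```

```text
Mz,tq6,F [ 0.063  0.084  0.563 -1.72  -0.362] [[0.062, 0.097], [0.035, 0.082], [0.113, 0.079], [0.044, 0.079]]
pos [ 0.594  -0.0632  0.1407] rpy [-180.      0.     90.45] t 15.5 grip 0.0176 29.8 F [ 0.4 -1.8 -0. ] M [-0.54  -0.346  0.099] q6 -0.21
TOGO 0.001 -0.0012 0.0002 -5.5
```

>>> step_arm([
  [[0,0,0,2],[0,0,0,2],[0,0,0,2]],
])

```text
t: 15.75
ee_pos: [0.5941, -0.0633, 0.1408]
orientation: [3.142, 0.0, 1.544]
contact_force: [0.8, -2.3, -0.5]
grip_width: 0.0175
finger_force: 29.8
```

```bash
python3 m.py
```

```text
Mz,tq6,F [ 0.068  0.087  0.874 -2.01  -0.077] [[0.08, 0.111], [0.041, 0.084], [0.098, 0.077], [0.053, 0.077]]
pos [ 0.594  -0.0633  0.1408] rpy [1.800e+02 1.000e-02 8.846e+01] t 15.95 grip 0.0178 29.8 F [ 1.6 -1.5  0.7] M [-0.601 -0.278  0.085] q6 -0.17
TOGO 0.001 -0.0013 0.0003 -7.5
```

>>> step_arm([
  [[0,0,0,2],[0,0,0,2],[0,0,0,2]],
])

```text
t: 16.2
ee_pos: [0.594, -0.0633, 0.1407]
orientation: [3.142, 0.0, 1.509]
contact_force: [0.0, -3.0, 0.3]
grip_width: 0.0176
finger_force: 29.8
```

```bash
python3 m.py
```

```text
Mz,tq6,F [ 0.087  0.088  0.441 -2.234 -0.275] [[0.085, 0.111], [0.104, 0.084], [0.069, 0.078], [0.09, 0.078]]
pos [ 0.5941 -0.0633  0.1407] rpy [1.800e+02 1.000e-02 8.646e+01] t 16.4 grip 0.0178 29.8 F [ 0.4 -2.  -0.5] M [-0.627 -0.378  0.105] q6 -0.14
TOGO 0.001 -0.0013 0.0002 -9.5
```

>>> step_arm([
  [[0,0,0,2],[0,0,0,2],[0,0,0,2]],
])

```text
t: 16.65
ee_pos: [0.5941, -0.0633, 0.1407]
orientation: [3.141, 0.0, 1.475]
contact_force: [0.5, -2.7, 0.3]
grip_width: 0.0172
finger_force: 29.8
```

```bash
python3 m.py
```

```text
Mz,tq6,F [ 0.058  0.089  0.931 -2.439 -0.17 ] [[0.061, 0.112], [0.066, 0.085], [0.046, 0.079], [0.058, 0.079]]
pos [ 0.5941 -0.0633  0.1408] rpy [1.7999e+02 1.0000e-02 8.4460e+01] t 16.85 grip 0.0179 29.8 F [ 1.9 -2.   0. ] M [-0.648 -0.348  0.088] q6 -0.1
TOGO 0.001 -0.0014 0.0003 -11.5
```

>>> step_arm([
  [[0,0,0,2],[0,0,0,2],[0,0,0,2]],
])

```text
t: 17.1
ee_pos: [0.5941, -0.0633, 0.1407]
orientation: [3.141, 0.0, 1.44]
contact_force: [1.2, -2.7, -0.9]
grip_width: 0.0178
finger_force: 29.8
```

```bash
python3 m.py
```

```text
Mz,tq6,F [ 0.088  0.108  1.335 -2.222 -0.637] [[0.08, 0.131], [0.074, 0.104], [0.109, 0.098], [0.09, 0.098]]
pos [ 0.5941 -0.0633  0.1408] rpy [1.7999e+02 1.0000e-02 8.2460e+01] t 17.3 grip 0.0178 29.8 F [ 1.6 -2.8  0.4] M [-0.694 -0.424  0.115] q6 -0.07
TOGO 0.001 -0.0014 0.0003 -13.5
```

The torque has risen above the plateau (0.079 to 0.098). A small turn more should confirm the stop.

>>> step_arm([
  [[0,0,0,1],[0,0,0,1],[0,0,0,1]],
])

```text
t: 17.55
ee_pos: [0.5941, -0.0633, 0.1408]
orientation: [3.141, 0.0, 1.421]
contact_force: [1.6, -1.4, 0.0]
grip_width: 0.0175
finger_force: 29.8
```

```bash
python3 m.py
```

```text
Mz,tq6,F [ 0.17   0.13   1.409 -2.707 -0.426] [[0.146, 0.142], [0.19, 0.129], [0.192, 0.125], [0.153, 0.125]]
pos [ 0.5941 -0.0633  0.1408] rpy [1.7999e+02 1.0000e-02 8.1440e+01] t 17.75 grip 0.0175 29.8 F [ 0.9 -2.6 -1.2] M [-0.769 -0.513  0.145] q6 -0.05
TOGO 0.0009 -0.0014 0.0003 -14.6
```

The torque rises steadily with angle, so the stop is reached. Relax the twist within the free play, then lift out.

>>> step_arm([
  [[-0.0005,0.0003,0,-3],[-0.001,0.0005,0,-7],[-0.001,0.0005,0,-7],[-0.001,0.0005,0,-7],[-0.001,0.0005,-0.003,-7],[-0.001,0.0005,-0.006,-7]],
])

```text
t: 18.25
ee_pos: [0.5937, -0.0635, 0.1462]
orientation: [-3.14, -0.001, 1.543]
contact_force: [0.3, -0.8, -1.8]
grip_width: 0.018
finger_force: 29.9
```

>>> step_arm([
  [[0,0,-0.003,0],[0,0,-0.008,0],[0,0,-0.03,0],[0,0,-0.06,0],[0,0,-0.08,0],[0,0,-0.08,0],[0,0,-0.08,0]],
])

```text
t: 18.83
ee_pos: [0.5951, -0.0643, 0.2283]
orientation: [3.138, 0.0, 1.543]
contact_force: [-0.3, 0.4, -1.3]
grip_width: 0.0178
finger_force: 29.9
```

Run:
```python
from h import *
togo(.509,.2854,.218,166.7)
```

```text
pos [ 0.5951 -0.0643  0.2283] rpy [1.7981e+02 3.0000e-02 8.8430e+01] t 18.83 grip 0.0178 29.9 F [-0.3  0.4 -1.3] M [-0.005 -0.085  0.024] q6 -0.18
TOGO 0.3473 -0.0956 0.0103 -78.3
```

>>> step_arm([
  [[0.03,-0.01,0,-6],[0.06,-0.02,0,-12],[0.1,-0.03,0,-18],[0.14,-0.04,0,-24],[0.17,-0.048,0,-32],[0.19,-0.052,0,-39],[0.2,-0.055,0,-40],[0.2,-0.055,0,-40]],
])

```text
t: 19.5
ee_pos: [0.5434, 0.1389, 0.2246]
orientation: [-3.139, -0.002, 2.243]
contact_force: [0.2, -1.4, -1.0]
grip_width: 0.0174
finger_force: 29.9
```

Run:
```python
from h import *
im=manip.get_image('top'); slots(im,[(275.6,197.7),(318,195.4)])
im=manip.get_image('top')
togo(.509,.2854,.218,166.7)
```

```text
slot px 275.5416666666667 197.81730769230768 xy [ 0.5924 -0.0652] yaw -86.2 sd [0.0014 0.0051]
slot px 318.33680555555554 195.50949947589098 xy [ 0.6034 -0.2042] yaw -84.5 sd [0.0015 0.0052]
pos [0.5445 0.1363 0.2254] rpy [-1.7986e+02 -1.0000e-02  1.2829e+02] t 19.6 grip 0.0176 29.9 F [-0.1 -0.4  0.1] M [-0.007 -0.125 -0.061] q6 -0.52
TOGO 0.139 0.0645 0.0074 -38.4
```

The open lock's slot now lies at -86°, parallel to the shut one at -84.5°, so it is locked. On to the holder.

>>> step_arm([
  [[0.03,0.014,0,-6],[0.06,0.028,0,-12],[0.09,0.042,0,-18],[0.115,0.053,0,-24],[0.13,0.06,0,-30],[0.139,0.0645,0,-36],[0.139,0.0645,0,-38],[0.139,0.0645,0,-38]],
])

```text
t: 20.27
ee_pos: [0.5096, 0.285, 0.226]
orientation: [-3.14, -0.0, 2.902]
contact_force: [-0.3, -0.4, -1.2]
grip_width: 0.0174
finger_force: 29.9
```

>>> step_arm([
  [[0,0,0,0],[0,0,0,0],[0,0,0,0]],
])

```text
t: 20.52
ee_pos: [0.5095, 0.285, 0.2266]
orientation: [-3.141, -0.0, 2.902]
contact_force: [0.3, -0.1, -1.4]
grip_width: 0.0177
finger_force: 29.9
```

Run:
```python
from h import *
togo(.509,.2854,.15,166.7)
```

```text
pos [0.5095 0.285  0.2266] rpy [-179.97   -0.    166.27] t 20.52 grip 0.0177 29.9 F [ 0.3 -0.1 -1.4] M [ 0.093 -0.151  0.038] q6 -0.92
TOGO 0.0006 0.0003 0.0766 -0.4
```

>>> step_arm([
  [[0,0,0.03,0],[0,0,0.06,0],[0,0,0.085,0],[0,0,0.105,0],[0,0,0.12,0],[0,0,0.135,0],[0,0,0.146,0],[0,0,0.146,0]],
])

```text
t: 21.18
ee_pos: [0.5074, 0.2848, 0.0776]
orientation: [-3.138, -0.004, 2.904]
contact_force: [-0.4, -0.7, -1.0]
grip_width: 0.0178
finger_force: 29.9
```

>>> step_arm([
  [[0,0,0.002,0],[0,0,0.004,0],[0,0,0.006,0],[0,0,0.0075,0],[0,0,0.0075,0],[0,0,0.0075,0]],
])

```text
t: 21.68
ee_pos: [0.5092, 0.2862, 0.0736]
orientation: [3.141, 0.001, 2.905]
contact_force: [-0.1, -0.8, -0.1]
grip_width: 0.0176
finger_force: 29.9
```

>>> step_arm([
  [[0,-0.0005,0.001,0],[0,-0.0005,0.002,0],[0,-0.0005,0.002,0],[0,-0.0005,0.002,0]],
])

```text
t: 22.02
ee_pos: [0.5094, 0.2857, 0.0726]
orientation: [3.141, 0.002, 2.905]
contact_force: [-0.8, -0.8, 4.5]
grip_width: 0.0178
finger_force: 29.9
```

>>> step_arm([
  [[0,0,0,0],[0,0,0,0],[0,0,0,0],[0,0,0,0],[0,0,0,0],[0,0,0,0]],
], grip=-0.06)

```text
t: 22.52
ee_pos: [0.5087, 0.2856, 0.0708]
orientation: [-3.141, -0.0, 2.905]
contact_force: [0.3, 0.5, -0.1]
grip_width: 0.0439
finger_force: 0.0
```

>>> step_arm([
  [[0,0,-0.005,0],[0,0,-0.02,0],[0,0,-0.05,0],[0,0,-0.09,0],[0,0,-0.13,0],[-0.02,-0.02,-0.16,0],[-0.05,-0.05,-0.16,0],[-0.08,-0.08,-0.16,0]],
])

```text
t: 23.18
ee_pos: [0.5688, 0.1907, 0.236]
orientation: [3.138, 0.008, 2.908]
contact_force: [0.4, -0.4, -0.0]
grip_width: 0.044
finger_force: 0.0
```

>>> step_arm([
  [[0.03,-0.03,0,0],[0.06,-0.06,0,0],[0.1,-0.09,0,0],[0.13,-0.12,0,0],[0.15,-0.15,0,0],[0.15,-0.15,0,0],[0.15,-0.15,0,0]],
])

```text
t: 23.77
ee_pos: [0.3852, 0.0789, 0.2325]
orientation: [3.141, 0.003, 2.903]
contact_force: [0.9, 0.4, 0.5]
grip_width: 0.0445
finger_force: 0.0
```

Run:
```python
from h import *
t=manip.get_image('top'); s=manip.get_image('side')
m=np.zeros((384,512),bool); m[205:240,135:190]=1
P=cloud(t,m); Q=P[(P[:,2]>.09)&(P[:,2]<.135)]
for q in (Q[Q[:,1]<.308],Q[Q[:,1]>=.308]): print(len(q),q.mean(0).round(4),q[:,2].max(),cv2.minAreaRect((q[:,:2]*1000).astype(np.float32)))
save(s,'s5.png',(190,200,290,300),6)
togo(.5,.1,.2,90)
```

```text
69 [0.5105 0.2837 0.1158] 0.12827053145889522 ((511.076416015625, 285.133056640625), (20.290285110473633, 30.075899124145508), 78.65581512451172)
51 [0.5105 0.3435 0.1063] 0.11903546024728962 ((510.4822692871094, 344.5337829589844), (20.96453857421875, 22.088747024536133), 27.481008529663086)
pos [0.3868 0.08   0.2319] rpy [1.7995e+02 1.0000e-01 1.6642e+02] t 23.87 grip 0.0442 0.0 F [ 0.4 -0.5  0.4] M [ 0.032 -0.181 -0.003] q6 -1.27
TOGO -0.1053 0.046 0.0319 76.4
```

View pics/s5.png

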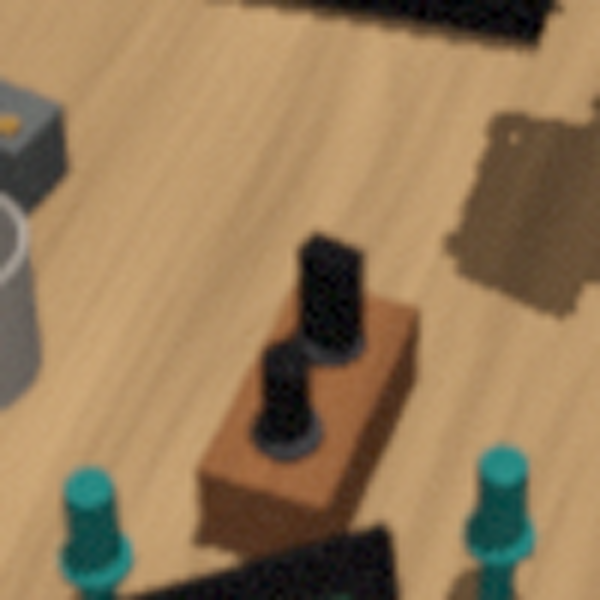

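The key stands upright in its hole at (330,300), collar down on the block, as it did before. The nut driver at (285,395) hasn't moved, and the gripper is clear. Handing in.

```bash
python3 -c "
from plant import manip
print(manip.close_job())"
```

```text
the job is handed in; nothing more can be done
None
```

The open lock is turned to its stop, the key is back upright in its hole with the collar down, and the job is handed in at about 24 s; no verdict was returned.

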